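# Build the step standard and hold the probe in

## Robot

A 6-joint arm with a two-finger parallel gripper is mounted at the origin on the work surface. World frame = base frame: x ahead of the robot, y to its left, z up, the work surface at z = 0. Lengths are in mm, angles in rad, forces in N, time in s.
With the tool pointing down it reaches from about 275 to 750 mm from the base axis. Payload 10.2 kg.
Tool frame: the origin (TCP) lies midway between the tips of the shut fingers; the grasp point (between the pads) lies 19 mm behind it (ctrl.grasp_offset is the distance from the TCP to the grasp point, in mm); z points along the fingers, y is the line along which they close (so a half turn about z gives the same grasp; the last joint's range is limited). The gripper opens to 85 mm and grips with 20 to 120 N. Pads are 22 mm wide; open, the fingers measure 114 mm over their backs; the gripper's body (76 mm by 85 mm) begins 54 mm behind the grasp point. The pads swing forward as they close: fully open they stand 13 mm farther back than shut.
Start: joints at [-1.401, 0.313, 1.498, -0, 1.331, -0.223], TCP at [200.946, -485.028, 231.294] pointing down, gripper open.
Joint ranges: [-2.94, 2.94], [-0.97, 2.17], [0.19, 2.56], [-1.23, 4.37], [0.02, 3.11], [-2.88, 2.88]. Speed limits (rad/s): [2.39, 2.39, 3.01, 3.14, 3.14, 3.14].

## Interface

Orientations are given as a unit quaternion [w, x, y, z].
In Python, from rig import ctrl, viewer, models gives the robot as it stands. The module is installed in compiled form; this text tells all that it offers.
- The arm moves only by the shell command python3 -m pendant 'ROWS' [OPENING] [FORCE]. ROWS is text: rows parted by semicolons, each of 4 numbers parted by spaces: the shift along the tool's x, y, z in m, then the turn about the tool's z in rad. In form: x y z yaw; .... A call has 1 to 10 rows; each row shifts and turns the commanded pose from where the row before left it, along the tool's axes as they then stand; what a row does not reach is not made up. A row lasts 1/8 s, in which the tool goes at most 62.5 mm and 10.7 degrees, less where a joint would pass 70% of its speed; a pose out of reach is approached as far as the arm can. A call is refused whole if a number of a shift passes 0.0625 or a number of a turn 0.188, either way. A call with a gripper value outside its range is refused whole. OPENING is the opening, from 0 (shut) to 1 (fully open), set as the call begins (- or left out, the last holds). The fingers move at their own pace and stop on an object; FORCE is the grip in N (left out, the last holds). Time passes only in rows, so rows that do not move let the fingers close. It gives the time, the measured TCP pose, the force, the opening and the grip force at its end, in the units of the state.
- ctrl.sense(): the state, without advancing time (a new reading comes with each control period).
- viewer.capture(name): name is "scene" or "top" or "wrist"; returns a dict with "color" (384x512x3 uint8, red, green, blue), "vertical_fov" (degrees; the focal length in pixels is half the picture's height over the tangent of half this angle, whatever the lens; pixels are square), "cx", "cy" (the principal point, pixels), "pose" (4x4, takes a point from camera to world coordinates). Camera axes: x right, y down, z forward; pixel columns grow to the right and rows downward; lengths in mm; the calibration is good to about 2 mm. The wrist camera is an equidistant fisheye: a pixel r from the principal point sees the ray r / f radians off the axis. A picture is of the moment at which its call begins. There is no depth.
- ctrl.finish_job(): hands the job in; it is judged then, once.
Trained networks look in the newest picture that a camera, given by its name, has taken for a name from the list of things; names that differ only in an ending like _2 or _b are one class to them, and where a whole thing is asked for, a point or a joint stands for the part that bears it (a point fixed in the world has none). Each returns a list of dicts, best first, with "p" (0 to 1); they miss things now and then, are a little off and sometimes report something else, mostly with a low value. They report only what shows in the picture. A call takes as long as a camera call. They do not tell look-alikes from the thing itself.
- models.boxes_of(camera, query): "at" ([x, y, z] in mm, in world coordinates, good to about 4 mm: the middle of the surface that is visible of it).
The state is a dict: "time_s": time; "joints": joint angles; "dq": joint speeds; "tau": joint torques, N m; "eef_pos": TCP position; "ee_rot": TCP orientation; "force": force on the tool from outside, world axes, zero at the start; "wrist_torque": the same for the moment, N m; "grip_width": opening from 0.0 (shut) to 1.0 (fully open); "grip_force": force on a finger pad.
Only numpy, scipy, OpenCV 4.12 (cv2) and the standard library are available. Lean on these libraries where they do the work, as an engineer would, in place of code of your own. Each camera call takes 0.05 s, during which the arm holds its last target. There are 200 camera calls.

## Task

Build the step standard in the nest: set the brass middle cup down inside the large aluminium cup, then the small steel cup inside the middle one, each upright and resting on the floor of the next, and let go of them. Then flip the red safety catch fully outwards, and only after that pull the green lever bar it guards all the way towards you to its stop and finish gripping or hooking the bar there: the lever springs back, so the program ends while still holding it. Leave the large cup in its nest and the other things on the table where they are.

Things in the scene. Friction and masses are not known exactly. Their poses are not given: they have to be found in the camera images.
- nest_center (a point): middle of the fixed nest, 20 mm above the table on its grey base plate (130 x 130 x 20 mm), inside a dark locating ring (92 mm inside, 8 mm tall) where the large cup stands. Behind it, to nest +x, a cream block 60 mm tall carries a thin probe that slides towards the cup, without reaching it, as the lever is pulled. The nest may be left or right of the lever unit
- large_cup: largest of three graded open metal cups (straight round walls 4 mm thick, floor 6 mm thick): pale aluminium, 86 mm outside and 78 mm inside diameter, 36 mm tall, loose, standing in the nest with its mouth up. Origin at the centre of its underside, z up through its mouth
- large_center (a point): centre of the large cup, half-way up (18 mm above its underside); its z axis points out of the mouth
- mid_cup: middle cup, yellow brass, 64 mm outside and 56 mm inside diameter, 68 mm tall, walls 4 mm, floor 6 mm; it starts upright on the table, mouth up. Origin at the centre of its underside
- mid_center (a point): centre of the middle cup, half-way up (34 mm above its underside, 34 mm below its rim). Resting inside the large cup, this point is 22 mm above large_center and its rim stands 38 mm above the large cup's rim
- small_cup: smallest cup, bright steel, 44 mm outside and 36 mm inside diameter, 100 mm tall, walls 4 mm, floor 6 mm; it starts upright on the table, mouth up. Origin at the centre of its underside
- small_center (a point): centre of the small cup, half-way up (50 mm above its underside, 50 mm below its rim). Resting inside the middle cup, this point is 22 mm above mid_center and its rim stands 38 mm above the middle cup's rim
- unit: fixed lever unit: cream box 150 (x) x 200 (y) x 40 mm tall with a blue top panel; carries the lever and its red catch. Origin at the centre of its underside on the table; its x axis points away from the robot give or take its yaw, y to the left, z up. The lever is pulled along the unit's -x. Its place and yaw differ from run to run
- lever (a joint): angle of the sprung bail lever in rad: 0 = at rest, leaning away from the robot; grows as the bar is pulled towards the robot (unit -x) to its end stop at 0.75. Let go, it springs back; the pull at the bar is about 4 N at rest, 8 N at the stop. The closed catch blocks the lever (under 0.15 rad of play)
- lever_bar (a point): middle of the round green cross-bar, 14 mm thick, 98 mm free between two thin steel arms, along the unit's y; on a circle of radius 115 mm about lever_hinge. At rest it is 45 mm to unit +x of the hinge and 156 mm above the table, at the stop 39 mm to unit -x and 158 mm above it; nothing lies under the bar's middle for 50 mm
- lever_hinge (a point): point on the lever's hinge axis (parallel to the unit's y), above the unit's middle, 50 mm above the table; fixed to the unit, its axes parallel to the unit's
- catch (a joint): angle of the red safety catch in rad: 0 to 0.2 at the start = closed, knob upright, its arm in front of the lever; grows as the knob is flipped outwards, to the unit's +y, to the stop at 1.4 where the knob lies out to the side. It stays where it is left (about 2 N at the knob moves it)
- catch_knob (a point): middle of the catch's red round knob, 16 mm thick and 26 mm long along the unit's x, on an 8 mm thin stem; swings on a circle of radius 45 mm about catch_hinge. Closed, it is 140 mm above the table, with free space of at least 80 mm on its unit -y side
- catch_hinge (a point): point on the catch's hinge axis (parallel to the unit's x) straight below the closed knob: at unit x -44, y +85, z 95 mm; fixed to the unit
- ring_gauge: thick dark steel ring lying flat, outer diameter 68 mm, bore 36 mm, 22 mm tall, between the two loose cups; origin at the centre of its underside; leave it where it is
- ref_sphere: small white ball (25 mm) on a dark stem and round foot (70 mm), 83 mm tall, near the far edge; origin under its foot; leave it where it is
- cleaner: white round bottle with blue cap, 64 mm diameter, 170 mm tall, standing at the left; origin at the centre of its underside; leave it where it is
- driver: screwdriver lying on the table at the right; leave it where it is
- jar: amber glass jar with black lid, 60 mm diameter, 80 mm tall, at the left; origin at the centre of its underside; leave it where it is
- block_case: closed wooden case, 90 x 140 x 45 mm, at the right; origin at the centre of its underside; leave it where it is
Mind the look-alikes: they are no part of the job. Leave any pink look-alike of the small_cup alone.

How it is judged (in metres and radians):
On the way, in this order (a step that is already met when the one before it is completed fails the run):
1. the middle cup rests inside the large cup, let go (horizontal distance between mid_center and large_center below 0.012 m and z of mid_center in the frame of large_center between 0.018 and 0.026 m and angle between mid_center's own z axis and vertical below 0.1 rad and contact force between the fingers and mid_cup below 0.3 N), for 0.2 s.
2. the small cup rests inside the middle cup, let go (horizontal distance between mid_center and large_center below 0.012 m and z of mid_center in the frame of large_center between 0.018 and 0.026 m and angle between each of mid_center, small_center's own z axis and vertical below 0.1 rad and horizontal distance between small_center and mid_center below 0.011 m and z of small_center in the frame of mid_center between 0.018 and 0.026 m and contact force between the fingers and small_cup below 0.3 N), for 0.2 s.
3. the safety catch is flipped open (value of joint catch above 1.1 rad), for 0.1 s.
4. the lever is pulled to its stop (value of joint lever above 0.62 rad), for 0.2 s.
At the end, for the whole second after the job is handed in: fingers hold the lever (over 2 N) at 0.62 rad or more of 0.75; catch open 1.1 rad or more; cups upright (0.1 rad), at rest, untouched, each on the floor of the next (heights within 4 mm, centres within 12 and 11 mm), large cup within 8 mm of the middle of the nest (all of step 2 and horizontal distance between large_center and nest_center below 0.008 m and angle between large_center's own z axis and vertical below 0.1 rad and linear speed of each of large_cup, mid_cup, small_cup below 0.02 m/s and contact force between the fingers and mid_cup below 0.3 N and value of joint catch above 1.1 rad and value of joint lever above 0.62 rad and contact force between the fingers and lever above 2 N); the arm keeps its last pose, push and grip.
It fails at once if the lever is pulled while the catch is closed (value of joint lever above 0.25 rad and value of joint catch below 0.6 rad).
It fails at once if one of the other things on the table is pushed away (30 mm) or tipped (distance of any of ring_gauge, ref_sphere, cleaner, driver, jar, block_case from where it was at the start of the episode above 0.03 m or angle between any of ring_gauge, ref_sphere, cleaner, jar, block_case's own z axis and vertical above 0.5 rad).
It also fails if it takes over 72 s, if anything falls off the work surface, if the arm or the gripper's body presses on something with over 40 N, if the wrist force passes 120 N, or if a joint passes its speed limit or range.

## Working session

There is one attempt and no reset: what is moved stays moved. The work goes in short steps, Python scripts to look and compute and a shell command to move; the robot and the scene stay as the last step left them, time stands still between calls to the robot, and variables do not carry over. Pictures are saved under pics/ and viewed, at most 10 in all, crops included, and the job is handed in when it is done.

```bash
mkdir -p pics; cat > h.py <<'E'
from rig import ctrl, viewer, models
import numpy as np, cv2
from scipy.spatial.transform import Rotation as R
def cap(n,f=None):
    d=viewer.capture(n)
    if f: cv2.imwrite('pics/'+f,d['color'][:,:,::-1])
    return d
def proj(d,p):
    T=np.array(d['pose']); q=np.linalg.inv(T)@np.r_[p,1]; f=192/np.tan(np.radians(d['vertical_fov'])/2)
    return f*q[0]/q[2]+d['cx'],f*q[1]/q[2]+d['cy']
def ray(d,u,v,z,fish=False):
    T=np.array(d['pose']); f=192/np.tan(np.radians(d['vertical_fov'])/2)
    x,y=(u-d['cx'])/f,(v-d['cy'])/f
    if fish:
        r=np.hypot(x,y); s=np.sin(r)/max(r,1e-9); c=np.array([x*s,y*s,np.cos(r)])
    else: c=np.array([x,y,1.])
    w=T[:3,:3]@c; o=T[:3,3]; return o+w*(z-o[2])/w[2]
def st():
    s=ctrl.sense(); q=s['ee_rot']; r=R.from_quat([q[1],q[2],q[3],q[0]]).as_matrix()
    return s,np.array(s['eef_pos']),r
def to(p):  # shift in tool axes, m
    s,e,r=st(); return np.round(r.T@(np.array(p)-e)/1000,4)
E
python3 - <<'E'
from h import *
s,e,r=st(); print(e,r.round(3),s['time_s'])
for c in('scene','top'):
    d=cap(c,c+'0.png'); print(c,d['vertical_fov'],np.array(d['pose']).round(2).tolist())
    for n in 'large_cup mid_cup small_cup unit lever_bar catch_knob ring_gauge ref_sphere cleaner driver jar block_case'.split():
        print(n,[(np.round(b['at']).tolist(),round(b['p'],2)) for b in models.boxes_of(c,n)[:3]])
E
```

```text
[ 200.89692506 -484.75510964  230.74161238] [[ 0.924  0.383 -0.   ]
 [ 0.383 -0.924  0.001]
 [ 0.    -0.001 -1.   ]] 0.0
scene 50.475456358432965 [[-0.39, 0.57, -0.72, 1382.92], [0.92, 0.24, -0.31, 386.28], [-0.0, -0.79, -0.62, 811.63], [0.0, 0.0, 0.0, 1.0]]
large_cup [([632.0, 198.0, 37.0], 0.81), ([645.0, -208.0, 115.0], 0.64), ([454.0, 134.0, 60.0], 0.49)]
mid_cup [([449.0, -225.0, 44.0], 0.85)]
small_cup [([451.0, 230.0, 65.0], 0.93), ([381.0, 170.0, 66.0], 0.76), ([454.0, 134.0, 58.0], 0.72)]
unit [([641.0, -170.0, 41.0], 0.91), ([631.0, 192.0, 39.0], 0.31)]
lever_bar [([643.0, -208.0, 111.0], 0.86), ([617.0, -109.0, 104.0], 0.4)]
catch_knob [([620.0, -108.0, 100.0], 0.61)]
ring_gauge [([430.0, 20.0, 21.0], 0.75)]
ref_sphere [([794.0, 9.0, 24.0], 0.79)]
cleaner [([412.0, 436.0, 86.0], 0.87), ([448.0, -228.0, 47.0], 0.46)]
driver [([421.0, -457.0, 13.0], 0.78)]
jar [([591.0, 477.0, 56.0], 0.57), ([634.0, -450.0, 45.0], 0.51), ([797.0, 9.0, 25.0], 0.49)]
block_case [([635.0, -451.0, 48.0], 0.69)]
top 50.59197093273339 [[-0.01, -0.99, 0.15, 397.5], [-1.0, 0.02, 0.03, -1.85], [-0.03, -0.15, -0.99, 1259.01], [0.0, 0.0, 0.0, 1.0]]
large_cup [([642.0, 199.0, 23.0], 0.63), ([608.0, -201.0, 40.0], 0.41)]
mid_cup [([433.0, -237.0, 13.0], 0.79), ([611.0, -465.0, 46.0], 0.61)]
small_cup [([362.0, 177.0, 50.0], 0.78), ([439.0, 134.0, 46.0], 0.69), ([432.0, 236.0, 62.0], 0.69)]
unit [([604.0, -200.0, 39.0], 0.6)]
lever_bar [([624.0, -211.0, 120.0], 0.63)]
catch_knob [([630.0, -117.0, 103.0], 0.71)]
ring_gauge [([425.0, 17.0, 21.0], 0.74)]
ref_sphere [([779.0, -1.0, 20.0], 0.75)]
cleaner [([394.0, 423.0, 110.0], 0.93)]
driver [([415.0, -457.0, 20.0], 0.67)]
jar [([565.0, 466.0, 79.0], 0.65), ([423.0, 16.0, 20.0], 0.54)]
block_case [([610.0, -464.0, 49.0], 0.74), ([392.0, 420.0, 109.0], 0.2)]
```

View pics/scene0.png

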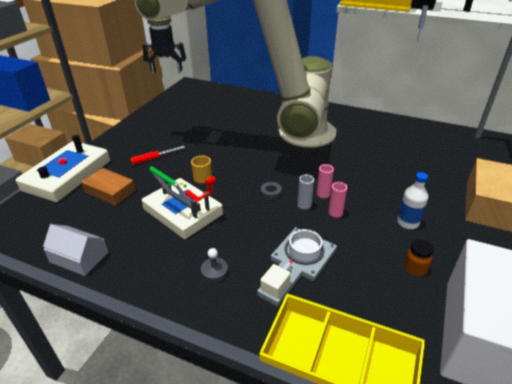

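View pics/top0.png

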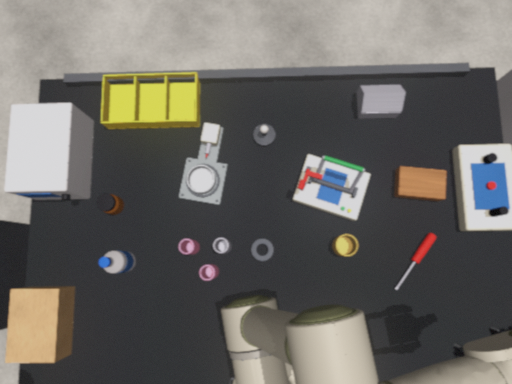

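The scene shows the grey small cup at scene (305,192) and top (221,246), with two pink look-alikes beside it. The brass cup is at top (346,245), the nest with the large cup at top (203,180), the lever unit at (332,187) and its red catch on the left side at (307,178). I'll go above the brass cup and look from there.

```bash
python3 -m pendant '0.0527 -0.0238 0.005 0;0.0527 -0.0238 0.005 0;0.0527 -0.0238 0.005 0;0.0527 -0.0238 0.005 0;0.0527 -0.0238 0.005 0;0.0527 -0.0238 0.005 0;0 0 0 0;0 0 0 0' 1; python3 - <<'E'
from h import *
d=cap('wrist','w1.png'); s,e,r=st(); print(e,s['force'],d['vertical_fov'],np.array(d['pose']).round(2).tolist(),d['cx'],d['cy'])
for n in ['mid_cup']: print(models.boxes_of('wrist',n)[:2])
d=cap('top'); hsv=cv2.cvtColor(d['color'],cv2.COLOR_RGB2HSV)
E
```

```text
time_s: 2.3
eef_pos: [438.2, -232.3, 201.3]
ee_rot: [0.0, 0.981, 0.195, -0.0]
force: [0.6, -0.0, 0.1]
grip_width: 0.999
grip_force: 0.0
[ 437.96246681 -232.8143772   201.38642029] [ 0.10352542 -0.1184868   0.24532191] 65.70646984690485 [[0.38, -0.88, -0.27, 506.77], [-0.92, -0.37, -0.11, -204.16], [0.0, 0.29, -0.96, 343.78], [0.0, 0.0, 0.0, 1.0]] 252.0346644575263 192.2457091709388
[]
```

View pics/w1.png

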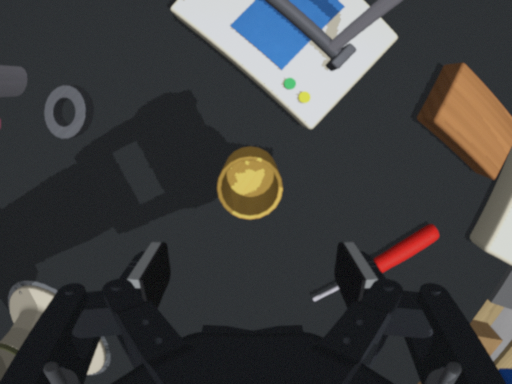

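The cup's rim is the ellipse centred at about (250,190), and it is clear all round. The fingers are at (150,280) and (358,280).

```bash
cat >> h.py <<'E'
def blob(d,lo,hi,near=None,rad=80):
    h=cv2.cvtColor(d['color'],cv2.COLOR_RGB2HSV); m=cv2.inRange(h,np.array(lo),np.array(hi))
    n,l,s,c=cv2.connectedComponentsWithStats(m)
    i=[k for k in range(1,n) if s[k,4]>25 and (near is None or np.hypot(*(c[k]-near))<rad)]
    return [(c[k].round(1).tolist(),s[k].tolist()) for k in sorted(i,key=lambda k:-s[k,4])[:6]]
E
python3 - <<'E'
from h import *
d=cap('wrist'); print(blob(d,(15,100,60),(35,255,255),(250,190)))
for v in (187,190): print(ray(d,250,v,68,True))
t=cap('top'); print('topyel',blob(t,(15,100,60),(35,255,255),(346,245),40)); print(ray(t,346.5,243,68))
print('nest rim',ray(t,202,180,56), 'small',ray(t,222.5,243.5,100))
print('bar',blob(t,(50,120,60),(85,255,255),(340,165),40)); print('red',blob(t,(0,150,80),(8,255,255),(307,178),40))
print('panel',blob(t,(100,120,60),(125,255,255),(332,187),30))
E
```

```text
[([249.0, 183.0], [216, 146, 67, 74, 3788])]
[ 432.15538134 -233.66239359   68.        ]
[ 429.35862842 -234.81293471   68.        ]
topyel [([337.0, 239.8], [333, 235, 10, 11, 51])]
[ 435.92982264 -231.59412956   68.        ]
nest rim [631.77497491 191.57471665  56.        ] small [438.35777173 124.69578533 100.        ]
bar [([343.2, 162.8], [325, 156, 38, 15, 148])]
red [([308.0, 177.8], [299, 169, 22, 20, 117])]
panel [([329.1, 194.1], [318, 185, 23, 19, 273]), ([334.4, 177.0], [323, 169, 23, 17, 241])]
```

```bash
python3 -m pendant '-0.005 -0.002 0 0;0 0 0.04 0;0 0 0.04 0;0 0 0.04 0;0 0 0.03 0;0 0 0.019 0;0 0 0 0' 1 && python3 -m pendant '0 0 0 0;0 0 0 0;0 0 0 0;0 0 0 0;0 0 0 0;0 0 0 0;0 0 0 0' 0 40 && python3 -m pendant '0 0 -0.03 0;0 0 -0.04 0;0 0 -0.04 0;0 0 -0.04 0;0 0 0 0' ; python3 - <<'E'
from h import *
cap('wrist','w2.png');cap('top','t2.png')
for c in('top',):
  for n in ['large_cup','mid_cup']: print(n,models.boxes_of(c,n)[:2])
import cv2
a=cv2.imread('pics/w2.png'); b=cv2.resize(cv2.imread('pics/t2.png')[100:292,150:406],(512,384),interpolation=cv2.INTER_CUBIC)
cv2.imwrite('pics/m2.png',cv2.resize(np.hstack([a,b]),(800,300)))
E
```

```text
time_s: 3.42
eef_pos: [432.2, -231.9, 31.5]
ee_rot: [-0.001, 0.981, 0.195, -0.001]
force: [0.5, 0.0, -0.2]
grip_width: 1.0
grip_force: 0.0
time_s: 4.3
eef_pos: [433.4, -232.6, 33.7]
ee_rot: [0.001, 0.981, 0.195, 0.001]
force: [-2.5, 0.1, 5.4]
grip_width: 0.747
grip_force: 43.6
time_s: 4.92
eef_pos: [433.9, -232.9, 185.5]
ee_rot: [0.003, 0.981, 0.195, 0.002]
force: [-0.5, -0.9, -3.3]
grip_width: 0.748
grip_force: 45.8
large_cup [{'at': [639.1, 198.4, 26.3], 'p': 0.81}]
mid_cup []
```

View pics/m2.png

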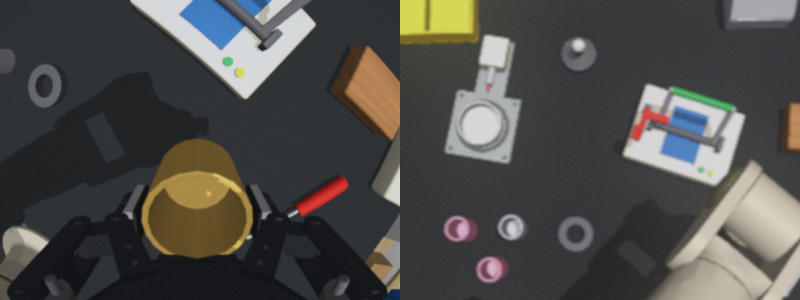

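The brass cup is held squarely. Next I go just short of the nest and look.

```bash
python3 -m pendant '0 -0.0418 -0.005 0;0.037 -0.0418 -0.005 0;0.037 -0.0418 0 0;0.037 -0.0418 0 0;0.037 -0.0418 0 0;0.037 -0.0418 0 0;0.037 -0.0418 0 0;0.037 -0.0418 0 0;0 0 0 0;0 0 0 0' ; python3 - <<'E'
from h import *
d=cap('wrist','w3.png'); print(st()[1]); print(models.boxes_of('wrist','large_cup')[:2]);print(models.boxes_of('wrist','small_cup')[:3])
E
```

```text
time_s: 6.38
eef_pos: [543.8, 175.5, 191.2]
ee_rot: [0.0, 0.981, 0.195, -0.001]
force: [1.0, 0.2, -2.9]
grip_width: 0.748
grip_force: 46.1
[543.90810925 175.01700539 191.53775508]
[{'at': [642.8, 196.8, 29.2], 'p': 0.74}, {'at': [570.4, 460.0, 52.6], 'p': 0.55}]
[{'at': [449.4, 242.3, 46.5], 'p': 0.97}, {'at': [381.7, 177.6, 80.0], 'p': 0.67}, {'at': [411.6, -460.7, 18.7], 'p': 0.23}]
```

View pics/w3.png

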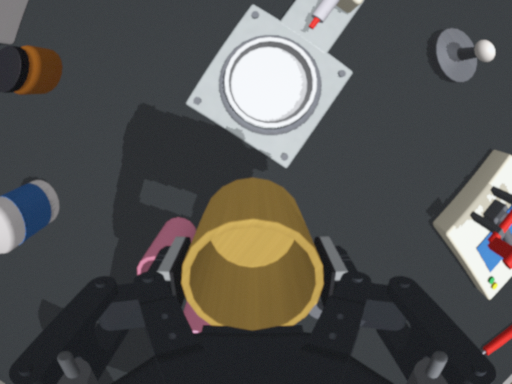

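The large cup's rim centres at about (271,82). The plate's corner screws are at (255,15), (344,73), (285,157) and (197,100).

```bash
python3 - <<'E'
from h import *
d=cap('wrist')
g=cv2.cvtColor(d['color'],cv2.COLOR_RGB2GRAY)
P=np.array([ray(d,u,v,20,True) for u,v in[(255,15),(344,73),(285,157),(197,100)]]);print(P.round(1).tolist(),P.mean(0))
m=((g>185)*255).astype(np.uint8); m[150:]=0
n,l,s,c=cv2.connectedComponentsWithStats(m)
for k in range(1,n):
  if s[k,4]>100: print(c[k],s[k])
for z in(56,):
  for q in((229,82),(318,82),(271,36),(271,127),(271,82)): print(q,ray(d,*q,z,True).round(1))
w=np.array([ray(d,u,v,56,True) for u,v in((229,82),(318,82),(271,36),(271,127))])
t=cap('top'); g=t['color'].min(2); m=((g>175)*255).astype(np.uint8); n,l,s,c=cv2.connectedComponentsWithStats(m)
for k in range(1,n):
  if s[k,4]>50 and np.hypot(*(c[k]-(203,180)))<40: print('top',c[k],s[k],ray(t,*c[k],56).round(1),ray(t,*c[k],26).round(1))
E
```

```text
[[703.0, 236.9, 20.0], [683.9, 126.1, 20.0], [573.5, 148.2, 20.0], [594.9, 258.2, 20.0]] [638.8418731  192.34637945  20.        ]
[279.82254263  66.6380147 ] [ 187    0  169  150 7213]
[267.58073101  83.92193045] [ 224   37   92   91 5636]
[486.405  49.5  ] [480  40  14  20 200]
(229, 82) [623.4 230.2  56. ]
(318, 82) [656.4 154.4  56. ]
(271, 36) [679.  211.4  56. ]
(271, 127) [599.1 178.1  56. ]
(271, 82) [638.1 194.5  56. ]
top [201.65558195 203.82897862] [197 171  11  64 421] [559.  192.1  56. ] [563.1 197.   26. ]
top [175.04248862 183.42943854] [155 173  40  22 659] [622.8 273.6  56. ] [628.4 280.4  26. ]
```

```bash
python3 - <<'E'
from h import *
d=cap('wrist'); s,e,r=st()
for q in((182,275),(326,275),(254,217),(254,333)):
  p=ray(d,*q,e[2]+36,True); print(q,p.round(1),(r.T@(p-e)).round(1))
print(e,to((639,193,200)))
E
```

```text
(182, 275) [536.6 204.1 228.4] [  4.  -29.7 -36. ]
(326, 275) [560.3 146.7 228.4] [  3.9  32.4 -36. ]
(254, 217) [573.7 186.  228.4] [ 31.3   1.2 -36. ]
(254, 333) [517.5 162.6 228.4] [-29.6   1.5 -36. ]
[544.28538432 175.18893021 192.41048903] [ 0.0943  0.0197 -0.0076]
```

```bash
python3 -m pendant '0.031 0.0063 0 0;0.031 0.0063 0 0;0.031 0.0064 0 0;0 0 0 0;0 0 0.03 0;0 0 0.03 0;0 0 0.03 0;0 0 0.02 0;0 0 0.01 0;0 0 0 0' && python3 -m pendant '0 0 0.004 0;0 0 0.003 0;0 0 0.002 0;0 0 0 0;0 0 0 0'; python3 - <<'E'
from h import *
d=cap('wrist','w4.png');cap('top','t4.png'); print(to((638,193,60)))
E
```

```text
time_s: 7.92
eef_pos: [637.2, 193.8, 72.3]
ee_rot: [-0.0, 0.981, 0.195, -0.0]
force: [0.0, 0.2, -3.1]
grip_width: 0.75
grip_force: 46.1
time_s: 8.55
eef_pos: [637.5, 194.0, 63.4]
ee_rot: [0.0, 0.981, 0.195, 0.0]
force: [-0.1, 0.4, -1.5]
grip_width: 0.749
grip_force: 46.1
[0.     0.0011 0.0035]
```

View pics/w4.png

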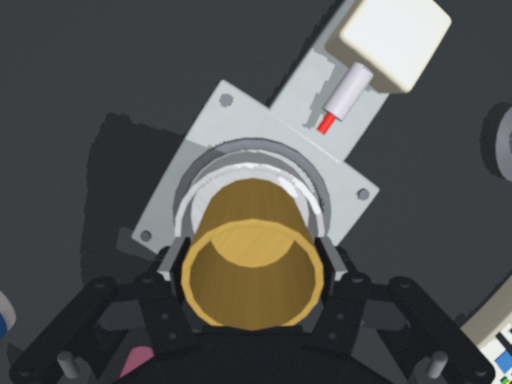

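The brass cup stands inside the large cup's mouth and is centred. The fingers are just above the large rim. I'll lower it the last few millimetres and see whether it lands.

```bash
python3 -m pendant '0 0 0.002 0;0 0 0.002 0;0 0 0 0;0 0 0 0' ; python3 -m pendant '0 0 0.001 0;0 0 0 0;0 0 0 0'
```

```text
time_s: 9.15
eef_pos: [637.6, 194.0, 59.8]
ee_rot: [0.0, 0.981, 0.195, 0.0]
force: [-2.1, 0.6, 5.3]
grip_width: 0.749
grip_force: 46.6
time_s: 9.52
eef_pos: [637.6, 194.1, 59.8]
ee_rot: [0.0, 0.981, 0.195, 0.0]
force: [-5.7, -1.3, 11.0]
grip_width: 0.751
grip_force: 47.2
```

```bash
python3 -m pendant '0 0 0 0;0 0 0 0;0 0 0 0;0 0 0 0' 1 && python3 -m pendant '0 0 -0.02 0;0 0 -0.03 0;0 0 -0.04 0;0 0 -0.04 0.131;0 0 -0.02 0.131;-0.0 0 0 0.131;-0.05 0.0167 0 0;-0.05 0.0167 0 0;-0.05 0.0167 0 0;-0.05 0.0167 0 0' && python3 -m pendant '0 0 0 0;0 0 0 0'; python3 - <<'E'
from h import *
d=cap('wrist','w5.png');t=cap('top','t5.png'); s,e,r=st(); print(r.round(3).tolist())
for c in('top','wrist'):
  for n in ['mid_cup','large_cup','small_cup','mid_center']: print(c,n,[(np.round(b['at']).tolist(),round(b['p'],2)) for b in models.boxes_of(c,n)[:3]])
b=cv2.resize(cv2.imread('pics/t5.png')[120:280,150:363],(512,384),interpolation=cv2.INTER_CUBIC)
cv2.imwrite('pics/m5.png',cv2.resize(np.hstack([cv2.imread('pics/w5.png'),b]),(800,300)))
E
```

```text
time_s: 10.02
eef_pos: [637.5, 194.0, 58.1]
ee_rot: [-0.0, 0.981, 0.195, -0.0]
force: [0.3, -0.0, 0.8]
grip_width: 1.001
grip_force: 0.0
time_s: 11.28
eef_pos: [436.0, 126.8, 209.7]
ee_rot: [-0.0, 1.0, -0.0, 0.001]
force: [0.4, -0.7, 0.4]
grip_width: 1.0
grip_force: 0.0
time_s: 11.52
eef_pos: [438.4, 127.3, 209.7]
ee_rot: [-0.0, 1.0, -0.0, 0.001]
force: [0.3, 0.6, -0.3]
grip_width: 1.003
grip_force: 0.0
[[1.0, -0.0, 0.001], [-0.0, -1.0, 0.0], [0.001, -0.0, -1.0]]
top mid_cup [([640.0, 199.0, 47.0], 0.61), ([610.0, -197.0, 38.0], 0.43)]
top large_cup [([626.0, 188.0, 54.0], 0.64)]
top small_cup [([366.0, 180.0, 45.0], 0.47)]
top mid_center [([643.0, 197.0, 51.0], 0.85), ([610.0, -467.0, 50.0], 0.71), ([624.0, 184.0, 52.0], 0.7)]
wrist mid_cup [([607.0, 192.0, 68.0], 0.63), ([594.0, -128.0, 42.0], 0.15)]
wrist large_cup [([606.0, 196.0, 48.0], 0.85), ([399.0, 410.0, 73.0], 0.29)]
wrist small_cup [([433.0, 234.0, 69.0], 0.95), ([426.0, 132.0, 71.0], 0.66), ([374.0, 165.0, 75.0], 0.65)]
wrist mid_center [([608.0, 190.0, 69.0], 0.65), ([606.0, 191.0, 46.0], 0.62), ([595.0, -129.0, 40.0], 0.3)]
```

View pics/m5.png

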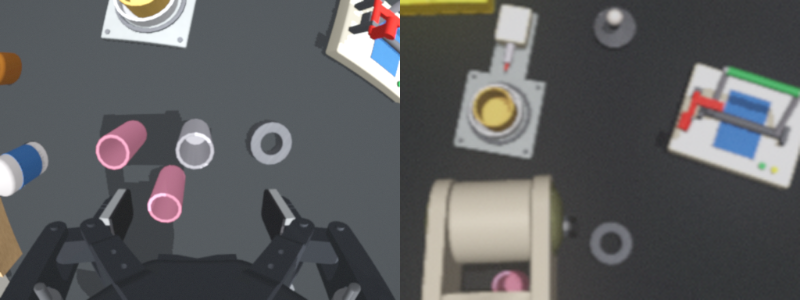

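The brass cup sits centred in the large cup. The steel cup's rim is at about (248,193) in the full wrist picture, and the pink rims are at (145,195) and (210,265).

```bash
python3 - <<'E'
from h import *
d=cap('wrist')
for q in((248,193),(145,195),(210,265)): print(q,ray(d,*q,100,True).round(1))
for u in((225,193),(273,193),(248,214),(248,172)): print(u,ray(d,*u,100,True).round(1))
print(to((0,0,0)))
E
```

```text
(248, 193) [434.  130.2 100. ]
(145, 195) [431.9 225.6 100. ]
(210, 265) [359.9 167.8 100. ]
(225, 193) [434.  150.5 100. ]
(273, 193) [434.  108.1 100. ]
(248, 214) [414.1 130.2 100. ]
(248, 172) [453.  130.1 100. ]
[-0.4375  0.1273  0.2083]
```

```bash
python3 -m pendant '-0.004 -0.003 0 0;0 0 0 0;0 0 0.03 0;0 0 0.04 0;0 0 0.035 0;0 0 0.025 0;0 0 0.013 0;0 0 0 0' 1 && python3 -m pendant '0 0 0 0;0 0 0 0;0 0 0 0;0 0 0 0;0 0 0 0;0 0 0 0;0 0 0 0;0 0 0 0' 0 40 && python3 -m pendant '0 0 -0.03 0;0 0 -0.04 0;0 0 -0.05 0;0 0 -0.06 0;0 0 0 0'
```

```text
time_s: 13.08
eef_pos: [433.4, 130.2, 65.1]
ee_rot: [0.0, 1.0, -0.0, -0.0]
force: [0.3, 0.7, 0.6]
grip_width: 0.997
grip_force: 0.0
time_s: 14.08
eef_pos: [434.0, 130.2, 66.2]
ee_rot: [0.0, 1.0, -0.0, 0.001]
force: [-1.5, -0.7, 5.9]
grip_width: 0.513
grip_force: 40.4
time_s: 14.7
eef_pos: [434.9, 130.3, 249.2]
ee_rot: [-0.0, 1.0, -0.0, 0.004]
force: [-0.7, -0.1, -2.6]
grip_width: 0.506
grip_force: 41.7
```

```bash
python3 -m pendant '0.04 -0.021 0 0;0.04 -0.021 0 0;0.035 -0.021 0 0;0 0 0 0;0 0 0 0'; python3 - <<'E'
from h import *
d=cap('wrist','w6.png')
E
```

```text
time_s: 15.32
eef_pos: [547.7, 193.0, 244.1]
ee_rot: [0.0, 1.0, -0.0, -0.001]
force: [-0.0, 0.3, -1.9]
grip_width: 0.51
grip_force: 41.8
```

View pics/w6.png

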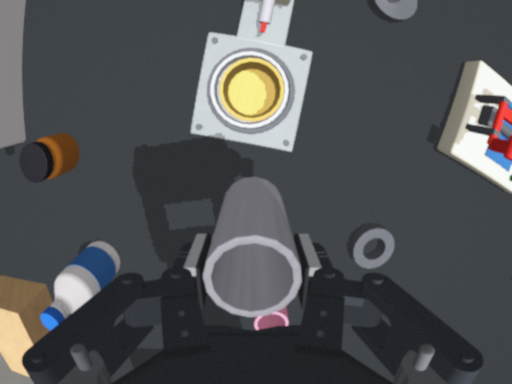

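The small cup is held. The brass rim ring centres at about (251,90), and the held rim spans columns 205–300 with its bottom at row 312.

```bash
python3 - <<'E'
from h import *
d=cap('wrist'); s,e,r=st(); b=blob(d,(15,70,60),(38,255,255),(251,90),40); print(b)
x,y,w,h,_=b[0][1]
for q in((x,y+h/2),(x+w-1,y+h/2),(x+w/2,y),(x+w/2,y+h-1)): print(ray(d,*q,94,True).round(1))
for q in((205,275),(300,275),(252,236),(252,312)): print('held',(r.T@(ray(d,*q,e[2]+34,True)-e)).round(1))
print(e)
E
```

```text
[([251.4, 89.2], [219, 57, 65, 65, 3247])]
[636.  224.3  94. ]
[636.  162.2  94. ]
[668.  192.8  94. ]
[604.5 192.7  94. ]
held [  3.5 -19.8 -34. ]
held [  3.6  21.3 -34. ]
held [ 22.6   0.5 -34. ]
held [-17.    0.6 -34. ]
[547.79699799 192.84418324 245.10968697]
```

```bash
python3 -m pendant '0.03 0 0 0;0.03 -0.001 0 0;0.027 0 0 0;0 0 0.02 0;0 0 0.03 0;0 0 0.02 0;0 0 0 0;0 0 0 0'; python3 - <<'E'
from h import *
d=cap('wrist','w7.png')
print(to((635,193.5,100)))
E
```

```text
time_s: 16.42
eef_pos: [635.8, 194.0, 176.8]
ee_rot: [-0.0, 1.0, -0.0, 0.001]
force: [0.3, -0.8, -1.5]
grip_width: 0.512
grip_force: 41.9
[-0.001   0.0006  0.0769]
```

View pics/w7.png

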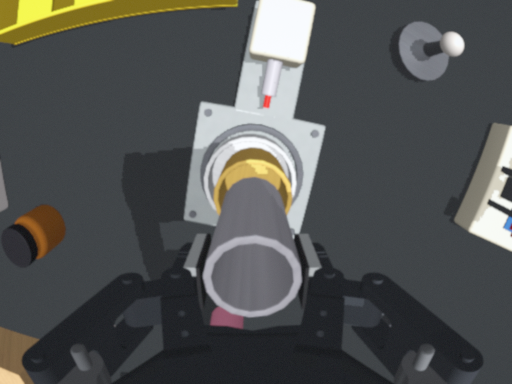

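The small cup stands centred over the brass rim, whose ring is at (253,190). I'll lower it.

```bash
python3 -m pendant '-0.001 0 0.012 0;0 0 0.012 0;0 0 0.015 0;0 0 0.015 0;0 0 0.012 0;0 0 0.005 0;0 0 0 0;0 0 0 0' && python3 -m pendant '0 0 0.003 0;0 0 0.002 0;0 0 0 0;0 0 0 0'&& python3 -m pendant '0 0 0.002 0;0 0 0 0;0 0 0 0'
```

```text
time_s: 17.48
eef_pos: [634.8, 194.2, 104.9]
ee_rot: [-0.0, 1.0, -0.0, 0.001]
force: [0.1, 0.1, -2.4]
grip_width: 0.514
grip_force: 41.8
time_s: 17.98
eef_pos: [634.5, 194.2, 99.4]
ee_rot: [-0.0, 1.0, -0.0, 0.0]
force: [0.5, 0.6, -1.7]
grip_width: 0.507
grip_force: 41.9
time_s: 18.35
eef_pos: [634.8, 194.2, 98.2]
ee_rot: [-0.0, 1.0, -0.0, 0.001]
force: [-2.6, -0.3, 5.1]
grip_width: 0.508
grip_force: 42.4
```

```bash
python3 -m pendant '0 0 0 0;0 0 0 0;0 0 0 0;0 0 0 0' 1 && python3 -m pendant '0 0 -0.02 0;0 0 -0.03 0;0 0 -0.05 0;0 0 -0.06 0;-0.01 0.06 -0.02 0;-0.03 0.06 0 0;-0.03 0.06 0 0;-0.03 0.06 0 0;-0.03 0.06 0 0;0 0 0 0' && python3 -m pendant '0 0 0 0;0 0 0 0'; python3 - <<'E'
from h import *
d=cap('wrist','w8.png');t=cap('top','t8.png');cap('scene','s8.png'); s,e,r=st(); print(e)
for c in('top','scene','wrist'):
  for n in ['mid_cup','small_cup','lever_bar','catch_knob','lever_hinge']: print(c,n,[(np.round(b['at']).tolist(),round(b['p'],2)) for b in models.boxes_of(c,n)[:2]])
f=lambda n,y,x:cv2.resize(cv2.imread('pics/'+n)[y:y+150,x:x+200],(400,300),interpolation=cv2.INTER_CUBIC)
cv2.imwrite('pics/m8.png',np.vstack([np.hstack([cv2.resize(cv2.imread('pics/w8.png'),(400,300)),f('t8.png',120,180)]),np.hstack([f('s8.png',140,120),f('s8.png',200,200)])]))
E
```

```text
time_s: 18.85
eef_pos: [634.5, 194.2, 97.2]
ee_rot: [-0.0, 1.0, -0.0, -0.0]
force: [0.4, -0.7, -0.2]
grip_width: 0.999
grip_force: 0.0
time_s: 20.1
eef_pos: [511.6, -91.0, 277.2]
ee_rot: [0.0, 1.0, -0.003, 0.0]
force: [0.8, 0.5, 0.7]
grip_width: 1.001
grip_force: 0.0
time_s: 20.35
eef_pos: [513.3, -86.9, 276.7]
ee_rot: [-0.0, 1.0, 0.001, -0.0]
force: [-1.0, 0.6, -0.4]
grip_width: 1.005
grip_force: 0.0
[513.18871008 -87.11976068 276.7010477 ]
top mid_cup [([611.0, -466.0, 48.0], 0.62), ([646.0, -218.0, 158.0], 0.49)]
top small_cup [([641.0, 197.0, 99.0], 0.68), ([360.0, 177.0, 51.0], 0.59)]
top lever_bar [([645.0, -218.0, 158.0], 0.85)]
top catch_knob []
top lever_hinge [([647.0, -244.0, 38.0], 0.85), ([693.0, 172.0, 18.0], 0.54)]
scene mid_cup [([660.0, 205.0, 73.0], 0.8), ([796.0, 7.0, 23.0], 0.49)]
scene small_cup [([447.0, 230.0, 62.0], 0.87), ([380.0, 170.0, 65.0], 0.79)]
scene lever_bar [([641.0, -208.0, 114.0], 0.92), ([419.0, -458.0, 19.0], 0.26)]
scene catch_knob [([623.0, -110.0, 102.0], 0.59)]
scene lever_hinge [([643.0, -168.0, 38.0], 0.63)]
wrist mid_cup [([634.0, 169.0, 79.0], 0.76), ([414.0, -457.0, 20.0], 0.37)]
wrist small_cup [([635.0, 179.0, 116.0], 0.85), ([441.0, 220.0, 68.0], 0.69)]
wrist lever_bar [([638.0, -211.0, 136.0], 0.94), ([679.0, 159.0, 23.0], 0.34)]
wrist catch_knob [([624.0, -118.0, 102.0], 0.93)]
wrist lever_hinge [([613.0, -190.0, 44.0], 0.95)]
```

View pics/m8.png

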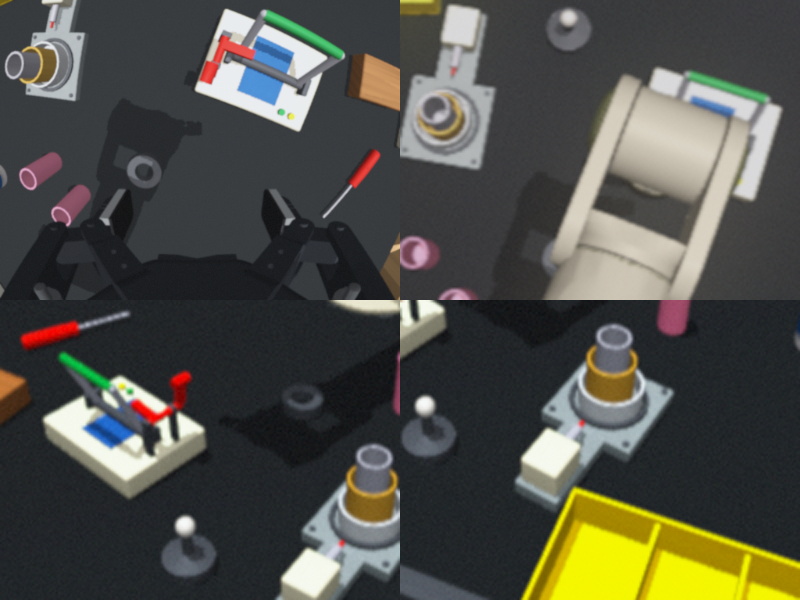

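The three cups are nested upright in the nest, and the lever unit is clear. In the wrist picture the green bar runs from about (339,19) to (438,73). Ten pictures are viewed, so from here I work by numbers: I'll fit the unit's pose from the bar.

```bash
python3 - <<'E'
from h import *
for c in('wrist','scene'):
    d=cap(c); f=c=='wrist'
    near={'wrist':(388,42),'scene':(172,183)}[c]
    h=cv2.cvtColor(d['color'],cv2.COLOR_RGB2HSV); m=cv2.inRange(h,np.array((50,120,50)),np.array((85,255,255)))
    n,l,s,cc=cv2.connectedComponentsWithStats(m); k=max([i for i in range(1,n) if np.hypot(*(cc[i]-near))<60],key=lambda i:s[i,4])
    ys,xs=np.nonzero(l==k); P=np.array([ray(d,x,y,156,f)[:2] for x,y in zip(xs,ys)])
    mu=P.mean(0); w,v=np.linalg.eigh(np.cov(P.T)); a=v[:,1]*np.sign(v[1,1]); t=(P-mu)@a
    mid=mu+a*(t.max()+t.min())/2; yaw=np.arctan2(-a[0],a[1])
    ux=np.array([np.cos(yaw),np.sin(yaw)]);uy=np.array([-ux[1],ux[0]])
    o=mid-45*ux
    print(c,s[k].tolist(),'bar mid',mid.round(1),'len',np.ptp(t).round(1),'wid',np.ptp((P-mu)@v[:,0]).round(1),'yaw',yaw.round(3),'unit',o.round(1),'knob',(o-44*ux+85*uy).round(1))
    print(' red',blob(d,(0,150,60),(8,255,255),{'wrist':(285,75),'scene':(210,188)}[c],50),blob(d,(172,150,60),(180,255,255),{'wrist':(285,75),'scene':(210,188)}[c],50))
    T=np.array(d['pose']); ff=192/np.tan(np.radians(d['vertical_fov'])/2)
    def pj(p):
        q=np.linalg.inv(T)@np.r_[p,1]
        if not f: return (ff*q[:2]/q[2]+[d['cx'],d['cy']]).round(1)
        th=np.arctan2(np.hypot(q[0],q[1]),q[2]); return (ff*th*q[:2]/np.hypot(q[0],q[1])+[d['cx'],d['cy']]).round(1)
    for nm,p in dict(knob=(-44,85,140),knobF=(-57,85,140),c1=(-75,100,40),c2=(-75,-100,40),c3=(75,100,40),c4=(75,-100,40)).items():
        print(' ',nm,pj(np.r_[o+p[0]*ux+p[1]*uy,p[2]]))
E
```

```text
wrist [336, 12, 103, 63, 1560] bar mid [ 651.2 -218.7] len 112.3 wid 15.6 yaw -0.335 unit [ 608.7 -203.8] knob [ 595.1 -109.1]
 red [([295.0, 62.7], [272, 45, 52, 35, 778]), ([265.8, 91.4], [254, 78, 24, 29, 424])] []
  knob [274.3  95.2]
  knobF [269.6 108.2]
  c1 [249.  116.4]
  c2 [384.4 168.8]
  c3 [288.1   9.6]
  c4 [420.2  71.6]
scene [149, 166, 26, 19, 178] bar mid [ 647.7 -224.1] len 116.8 wid 22.4 yaw -0.362 unit [ 605.6 -208.1] knob [ 594.6 -113. ]
 red [([209.8, 183.3], [205, 175, 11, 20, 114]), ([195.7, 195.8], [187, 190, 20, 12, 84])] []
  knob [206.5 178. ]
  knobF [210.  176.1]
  c1 [220.6 202.8]
  c2 [179.3 175.7]
  c3 [180.1 227.9]
  c4 [139.6 196.7]
```

```bash
python3 -m pendant '0 0 0 0.1675;0 0 0 0.1675;0.0424 0.0154 0.03 0;0.0424 0.0154 0.03 0;0 0 0.03 0;0 0 0 0;0 0 0 0' 0 60; python3 - <<'E'
from h import *
s,e,r=st(); print(r.round(3).tolist(), to((582.8,-144.2,125)))
d=cap('wrist'); 
for n in('catch_knob','lever_bar','lever_hinge'): print(n,models.boxes_of('wrist',n)[:1])
print(blob(d,(0,150,60),(8,255,255)))
E
```

```text
time_s: 22.22
eef_pos: [583.1, -144.9, 188.5]
ee_rot: [0.0, 0.986, -0.167, 0.001]
force: [0.3, -0.0, 0.3]
grip_width: 0.001
grip_force: 0.0
[[0.944, -0.329, 0.002], [-0.329, -0.944, -0.001], [0.002, 0.0, -1.0]] [-0.0007 -0.0006  0.0634]
catch_knob [{'at': [620.8, -114.9, 100.1], 'p': 0.59}]
lever_bar [{'at': [642.4, -207.2, 159.4], 'p': 0.7}]
lever_hinge [{'at': [616.0, -190.9, 43.4], 'p': 0.68}]
[([218.6, 144.3], [194, 126, 64, 49, 1533]), ([189.4, 209.4], [173, 183, 37, 53, 1236]), ([495.1, 207.2], [476, 175, 36, 66, 997])]
```

```bash
python3 -m pendant '0 0 0.02 0;0 0 0.02 0;0 0 0.013 0;0 0 0.01 0;0 0 0 0;0 0 0 0'; python3 - <<'E'
from h import *
d=cap('wrist'); b=blob(d,(0,150,60),(8,255,255)); print(b)
s,e,r=st()
for q in b[:3]:
  p=ray(d,*q[0],144,True); print(p.round(1),(r.T@(p-e)).round(1))
E
```

```text
time_s: 23.18
eef_pos: [583.1, -145.1, 124.5]
ee_rot: [0.0, 0.986, -0.167, 0.001]
force: [-0.5, 0.7, -0.3]
grip_width: 0.0
grip_force: 0.0
[([207.2, 158.8], [173, 134, 86, 67, 2874]), ([166.5, 247.3], [141, 211, 55, 76, 2286]), ([508.0, 247.3], [502, 232, 10, 27, 147])]
[ 637.6 -144.7  144. ] [ 51.4 -18.3 -19.4]
[ 604.8 -110.1  144. ] [  9.  -40.2 -19.5]
[ 528.  -301.9  144. ] [ -0.5 166.2 -19.5]
```

```bash
python3 -m pendant '0.006 -0.006 0 0;0 -0.008 0 0;0 -0.008 0 0;0 -0.008 0 0;0 -0.006 0 0;0 -0.004 0 0;0 0 0 0' && python3 -m pendant '0 -0.006 0.003 0;0 -0.006 0.003 0;0 -0.003 0.004 0;0 -0.003 0.004 0;0 -0.002 0.004 0;0 0 0 0' && python3 -m pendant '0 -0.003 0.002 0;0 -0.003 0.002 0;0 0 0 0'; python3 - <<'E'
from h import *
d=cap('wrist'); b=blob(d,(0,150,60),(8,255,255)); print(b)
s,e,r=st()
for q in b[:3]:
  p=ray(d,*q[0],112,True); print(p.round(1),(r.T@(p-e)).round(1))
E
```

```text
time_s: 24.1
eef_pos: [601.7, -108.8, 123.8]
ee_rot: [-0.0, 0.986, -0.167, -0.0]
force: [-0.1, 0.5, -0.2]
grip_width: -0.002
grip_force: 0.0
time_s: 24.85
eef_pos: [608.1, -89.9, 105.4]
ee_rot: [-0.0, 0.986, -0.167, -0.0]
force: [0.3, 0.4, 2.0]
grip_width: -0.003
grip_force: 0.3
time_s: 25.22
eef_pos: [610.0, -86.3, 103.0]
ee_rot: [0.002, 0.986, -0.167, 0.0]
force: [-6.4, -8.4, 10.8]
grip_width: -0.003
grip_force: 6.0
[([310.2, 187.3], [284, 150, 61, 74, 2933]), ([211.5, 252.0], [198, 229, 40, 52, 1176]), ([288.7, 247.2], [267, 235, 36, 31, 582])]
[ 634.6 -124.8  112. ] [35.8 28.3 -8.9]
[618.  -67.9 112. ] [  1.5 -20.   -9.1]
[ 607.7 -106.   112. ] [ 4.2 19.3 -9. ]
```

```bash
python3 -m pendant '0 0 -0.03 0;0 0 -0.035 0;0 0 -0.035 0;0.0367 0.0373 0 0;0.0367 0.0373 0 0;0.0367 0.0373 0 0;0 0 0 0;0 0 0 0'; python3 - <<'E'
from h import *
s,e,r=st()
p=np.array([608.5+.944*72,-204-.329*72]); print(to((*p,126)))
for c in('wrist','scene','top'):
  d=cap(c)
  print(c,blob(d,(0,150,60),(8,255,255),{'scene':(210,188),'top':(307,178),'wrist':(150,300)}[c],{'wrist':200}.get(c,50)))
  for n in('catch_knob','lever_bar','mid_cup'): print(n,[(np.round(b['at']).tolist(),round(b['p'],2)) for b in models.boxes_of(c,n)[:2]])
  if c=='scene':
    for q in(1.0,1.2,1.4):
      uy=85+45*np.sin(q); print(q,proj(d,(608.5-.944*44+.329*uy,-204+.329*44+.944*uy,95+45*np.cos(q))))
E
```

```text
time_s: 26.28
eef_pos: [677.2, -225.8, 201.1]
ee_rot: [-0.0, 0.986, -0.167, -0.001]
force: [0.3, 0.8, 0.1]
grip_width: 0.002
grip_force: 0.0
[0.0001 0.0021 0.0751]
wrist [([161.9, 267.4], [152, 250, 21, 35, 488]), ([128.9, 290.1], [121, 283, 23, 16, 210])]
catch_knob [([642.0, -126.0, 107.0], 0.59)]
lever_bar [([646.0, -200.0, 159.0], 0.56)]
mid_cup [([640.0, 169.0, 72.0], 0.68)]
scene [([216.1, 194.2], [207, 189, 19, 12, 122]), ([197.2, 193.5], [192, 184, 14, 19, 100])]
catch_knob [([625.0, -109.0, 102.0], 0.69)]
lever_bar [([643.0, -208.0, 112.0], 0.78), ([663.0, 202.0, 76.0], 0.7)]
mid_cup [([661.0, 203.0, 74.0], 0.59), ([650.0, 200.0, 110.0], 0.26)]
1.0 (np.float64(217.39997085046434), np.float64(189.80776936008613))
1.2 (np.float64(218.596403321901), np.float64(192.68198962904708))
1.4 (np.float64(219.3900741001542), np.float64(195.4740805172453))
top [([292.0, 183.7], [284, 178, 20, 11, 118]), ([307.6, 173.4], [304, 169, 8, 12, 38])]
catch_knob [([614.0, -93.0, 103.0], 0.49)]
lever_bar [([642.0, -151.0, 95.0], 0.42)]
mid_cup [([622.0, 181.0, 77.0], 0.7), ([693.0, 170.0, 21.0], 0.36)]
```

```bash
python3 -m pendant '0.002 0.002 0.02 0;0 0 0.02 0;0 0 0.018 0;0 0 0.014 0;0 0 0 0;0 0 0 0' && python3 -m pendant '-0.01 0 0 0;-0.01 0 0 0;-0.01 0 0 0;0 0 0 0;0 0 0 0'
```

```text
time_s: 27.62
eef_pos: [678.9, -229.2, 130.7]
ee_rot: [0.0, 0.986, -0.167, 0.001]
force: [-0.3, 0.1, 0.3]
grip_width: 0.001
grip_force: 0.0
time_s: 28.25
eef_pos: [652.1, -220.0, 132.6]
ee_rot: [0.001, 0.986, -0.167, 0.004]
force: [6.2, -2.0, 4.1]
grip_width: 0.005
grip_force: 3.5
```

```bash
python3 -m pendant '-0.01 0 0 0;-0.01 0 0 0;-0.01 0 0 0;-0.01 0 0 0;-0.01 0 0 0;-0.01 0 0 0;0 0 0 0;0 0 0 0'; python3 -m pendant '-0.005 0 0 0;-0.004 0 0 0;0 0 0 0;0 0 0 0'; python3 -m pendant '-0.003 0 0 0;0 0 0 0;0 0 0 0'; python3 - <<'E'
from h import *
s,e,r=st(); v=e[:2]-np.array([608.5,-204]); print('ux',v@[.944,-.329],'uy',v@[.329,.944])
E
```

```text
time_s: 29.25
eef_pos: [595.1, -200.1, 130.8]
ee_rot: [0.001, 0.986, -0.167, 0.003]
force: [9.2, -2.7, -3.6]
grip_width: 0.004
grip_force: 4.3
time_s: 29.75
eef_pos: [587.9, -197.6, 130.5]
ee_rot: [0.001, 0.986, -0.167, 0.004]
force: [17.2, -6.2, -9.9]
grip_width: -0.001
grip_force: 8.9
time_s: 30.12
eef_pos: [587.4, -197.5, 130.6]
ee_rot: [0.002, 0.986, -0.167, 0.008]
force: [33.4, -9.2, -18.9]
grip_width: 0.002
grip_force: 17.0
ux -22.063046686904993 uy -0.7987026107308615
```

```bash
python3 -m pendant '0.002 0 0 0;0 0 0 0;0 0 0 0'; python3 - <<'E'
from h import *
d=cap('scene')
print(blob(d,(0,150,60),(8,255,255),(210,188),50)); 
for c in('scene','top'):
  if c=='top': cap('top')
  for n in('small_cup','mid_cup','large_cup'): print(c,n,[(np.round(b['at']).tolist(),round(b['p'],2)) for b in models.boxes_of(c,n)[:2]])
print(ctrl.sense()['force'],ctrl.sense()['eef_pos'])
print(ctrl.finish_job())
E
```

```text
time_s: 30.5
eef_pos: [587.7, -197.6, 130.5]
ee_rot: [0.001, 0.986, -0.167, 0.005]
force: [22.5, -7.3, -12.6]
grip_width: -0.001
grip_force: 11.6
[([216.6, 194.4], [207, 190, 19, 11, 121]), ([197.1, 193.5], [192, 184, 15, 19, 101])]
scene small_cup [([381.0, 171.0, 63.0], 0.8), ([651.0, 193.0, 110.0], 0.69)]
scene mid_cup [([663.0, 204.0, 72.0], 0.82)]
scene large_cup [([672.0, 211.0, 43.0], 0.7)]
top small_cup [([641.0, 197.0, 101.0], 0.79), ([432.0, 238.0, 64.0], 0.59)]
top mid_cup [([622.0, 182.0, 75.0], 0.52)]
top large_cup [([626.0, 189.0, 53.0], 0.76), ([391.0, 424.0, 112.0], 0.66)]
[ 22.28460158  -7.01252004 -14.12526098] [ 587.70103866 -197.55841511  130.47887412]
the job is handed in; nothing more can be done
None
```

The job is handed in at about 30.6 s: the cups are nested in the nest, the catch is flipped out to about its stop, and the fingers hook the lever bar at its stop with about 23 N; the verdict was not reported back.

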